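# Refit the idler spring on a watch-case lapping machine

### The arm

A 6-joint arm with a two-finger parallel gripper is mounted at the origin on the work surface. World frame = base frame: x ahead of the robot, y to its left, z up, the work surface at z = 0. Lengths are in m, angles in rad, forces in N, time in s.
With the tool pointing down it reaches from about 0.35 to 0.975 m from the base axis. Payload 17.4 kg.
Tool frame: the origin (TCP) lies on the centre line of the jaws, within the pads' length; the fingertips stand 11 mm ahead of it and the grasp point (between the pads) lies 8 mm behind it (r.tip_reach is the distance from the TCP to the fingertips, in m); z points along the fingers, y is the line along which they close (so a half turn about z gives the same grasp; the last joint's range is limited). The gripper opens to 85 mm and grips with 20 to 120 N. Pads are 22 mm wide; open, the fingers measure 114 mm over their backs; the gripper's body (76 mm by 85 mm) begins 54 mm behind the grasp point. The pads swing forward as they close: fully open they stand 13 mm farther back than shut.
Start: joints at [1.086, 0.116, 1.442, -0, 1.584, -0.038], TCP at [0.292, 0.609, 0.242] pointing down, gripper open.
Joint ranges: [-2.83, 2.83], [-0.83, 2.19], [0.07, 2.5], [-1.14, 4.28], [0.01, 3], [-2.97, 2.97]. Speed limits (rad/s): [1.89, 1.89, 2.22, 3.14, 3.14, 3.14].

### API

Orientations are given as a unit quaternion [w, x, y, z].
In Python, from workcell import r gives the robot as it stands. The module is installed in compiled form; this text tells all that it offers.
- The arm moves only by the tool arm_command, never from a script. Its argument "targets" is a list that holds one entry, the list of rows, each a list of 6 numbers: the shift along the tool's x, y, z scaled (see below), then the turn, a rotation vector about the tool's x, y, z scaled (see below). A call has 1 to 20 rows; each row is the pose to reach, as a shift and turn from the pose commanded when the call began, along the tool's axes at that moment; what a row does not reach only later rows make up. The controller multiplies each number of a shift by 0.12 m and each number of a turn by 90 degrees. A row lasts 1/8 s, in which the tool goes at most 62.5 mm and 10.7 degrees, less where a joint would pass 70% of its speed; a pose out of reach is approached as far as the arm can. A call with a number of a shift or a turn outside -1 to 1 is refused whole. A call with a gripper value outside its range is refused whole. "jaw" is the opening, from 0 (shut) to 1 (fully open), set as the call begins (left out, the last holds). The fingers move at their own pace and stop on an object; "force" is the grip in N (left out, the last holds). Time passes only in rows, so rows that repeat a pose let the fingers close. It gives the time, the measured TCP pose, the force, the opening and the grip force at its end, in the units of the state.
- r.state(): the state, without advancing time (a new reading comes with each control period).
- r.get_image(name): name is "scene" or "top"; returns a dict with "frame" (400x640x3 uint8, red, green, blue), "fx", "fy", "cx", "cy" (pixels), "extrinsics" (4x4, takes a point from world to camera coordinates). Camera axes: x right, y down, z forward; pixel columns grow to the right and rows downward; lengths in m; the calibration is good to about 2 mm. A picture is of the moment at which its call begins. There is no depth.
- r.finish_job(): hands the job in; it is judged then, once.
The state is a dict: "clock": time; "qpos": joint angles; "joint_velocities": joint speeds; "joint_efforts": joint torques, N m; "tcp_pos": TCP position; "ee_rot": TCP orientation; "wrist_force": force on the tool from outside, world axes, zero at the start; "moment": the same for the moment, N m; "gripper_width": finger opening in m; "grip_force": force on a finger pad.
Only numpy, scipy, OpenCV 4.12 (cv2) and the standard library are available. Lean on these libraries where they do the work, as an engineer would, in place of code of your own. Each camera call takes 0.05 s, during which the arm holds its last target. There are 200 camera calls.

### The job

Refit the idler spring of the small lapping machine: hook the spring's bent leg down through the hole at the end of the swinging idler arm, then stretch the spring and drop its loop over the anchor post, below the post's head, so that the spring alone holds the rubber wheel home against the drum, and let go. The post is clamped somewhere along its slot, so feel for it gently: do not press the spring hard against the machine, do not overstretch it, and leave the watch, the jar and the loupe where they are.

Things in the scene. Friction and masses are not known exactly. Their poses are not given: they have to be found in the camera images.
- lap: lapping machine, guard off, fixed: green casing 280 x 320 mm, grey deck 70 mm above the bench. Origin under its middle at bench height, x away from its front, y to its left, z up. On the deck: drum 120 mm across, nut up to 43 mm high, middle at x 23, y -9 mm; idler arm with rubber wheel 40 mm across; brass motor spindle; slot with anchor post. The line from hole to post is clear by 35 mm each side
- idler (a joint): swing of the idler arm about its upright pivot (x -2, y 120 mm of the machine), rad: 0 = rubber wheel home against drum and motor spindle (hard stop), growing to 0.30 as it swings clear. Moves lightly (about 0.4 N at the hole) and stays where left; pulling the hooked spring draws it home. Home, the hole lies at x -75, y 60 mm of the machine
- hole (a point): middle of the round hole, 8 mm across, in the steel idler arm's free end, at the arm's top face, 16 mm above the deck. The arm is 4 mm thick, open underneath (12 mm to the deck); the plate round the hole is 22 mm square; the rest of the arm, 14 mm wide, leads away from it towards machine +x
- slot_mid (a point): middle of the adjusting slot, on the deck's face (x -75, y -70.5 mm of the machine). The brass post is clamped up to 12 mm either way along machine y from here; where is not measured: feel or look for it. Heights above the deck: foot 15 mm wide to 3.5 mm, collar 10 mm wide to 8 mm, neck 6 mm wide to 22 mm, head 9 mm wide with flat top to 28 mm
- spring: tension spring: coils 14 mm thick, 40 mm long, between square end blocks; firm, bends little, so one end can carry it. Origin in the middle of the hook end's block (16 long, 14 x 14 mm; grip across); x from hook to loop, z up, leg down. Lies on a fixed wooden block 80 x 46 x 30 mm, leg over its end. Closed when free; stretching takes 2 N plus 0.3 N per mm; more than 46 mm spoils it
- hook (a point): bend of the hook: a 4 mm wire runs from the hook end's block at mid height to this point, 26 mm from the block's middle, and there bends down. Hooked fully in, it lies 2 mm above the arm's top face
- hook_tip (a point): tip of the hook's straight leg, 15 mm below the bend at right angles to the spring, 4 mm thick, round-ended
- loop_end: the loop end's square block (16 mm long, 14 x 14 mm), origin in its middle, good to grip across; 56 mm from the hook end's block when the spring is free, more as it stretches; axes as for the spring
- loop (a point): middle of the round wire loop, 22.5 mm beyond the loop end block's middle, at its mid height: 12.5 mm wide inside, 19.5 mm outside, 3.5 mm wire, in the plane of the spring's x and y. It is 104.5 mm from the bend of the hook when the spring is free, 113 to 137 mm when in place on the post
- watch: bystander: brass pocket watch lying on the bench, 48 mm across, 10 mm high, origin under its middle
- jar: bystander: amber glass jar with black lid, 38 mm wide, 48 mm high, origin under its middle
- loupe: bystander: black eye loupe standing on the bench, 34 mm wide, 30 mm high, origin under its middle
Mind the look-alikes: they are no part of the job. Of the things shaped like the spring, the bare steel one is meant.

How it is judged:
By the outcome, as a careful person would: the job done as asked, in the order asked, and still so for the second after the job is handed in, with the robot touching nothing.
It also fails if it takes over 67 s, if anything falls off the work surface, if the arm or the gripper's body presses on something with over 40 N, if the wrist force passes 120 N, or if a joint passes its speed limit or range.

## Working session

There is one attempt and no reset: what is moved stays moved. The work goes in short steps, Python scripts to look and compute and a tool call to move; the robot and the scene stay as the last step left them, time stands still between calls to the robot, and variables do not carry over. Pictures are saved under pics/ and viewed, at most 10 in all, crops included, and the job is handed in when it is done.

Besides the shell and the picture viewer there is one more tool, called after "Call:" as a command line: name --argument value ..., lists and objects as JSON in quotes. arm_command: Moves the arm, as the interface text tells. Its arguments: {"type":"object","properties":{"targets":{"type":"array","items":{"type":"array","items":{"type":"array","items":{"type":"number","minimum":-1,"maximum":1}}}},"jaw":{"type":"number"},"force":{"type":"number"}},"required":["targets"]}

```bash
mkdir -p pics; cat > h.py <<'E'
import numpy as np, cv2
from workcell import r
def snap(n,tag):
    d=r.get_image(n); cv2.imwrite(f'pics/{n}_{tag}.png',d['frame'][:,:,::-1]); np.savez(f'pics/{n}_{tag}.npz',**d); return d
def ray(d,u,v):
    E=np.array(d['extrinsics']);R=E[:3,:3];t=E[:3,3]
    c=-R.T@t; w=R.T@np.array([(u-d['cx'])/d['fx'],(v-d['cy'])/d['fy'],1]); return c,w/np.linalg.norm(w)
def plane(d,u,v,z):
    c,w=ray(d,u,v); return c+w*(z-c[2])/w[2]
def proj(d,p):
    E=np.array(d['extrinsics']);q=E[:3,:3]@np.array(p)+E[:3,3]; return np.array([d['fx']*q[0]/q[2]+d['cx'],d['fy']*q[1]/q[2]+d['cy']])
def load(n,tag): return dict(np.load(f'pics/{n}_{tag}.npz'))
E
python3 - <<'E'
from h import *
for n in('scene','top'):
    d=snap(n,'0'); c,w=ray(d,320,200); print(n,d['fx'],c.round(3),w.round(3))
print(r.state(), r.tip_reach)
E
```

```text
scene 451.5594127651111 [ 1.02  -0.43   0.781] [-0.587  0.366 -0.722]
top 477.7682152421657 [ 0.211 -0.047  1.353] [ 0.186 -0.025 -0.982]
{'clock': 0.1, 'qpos': array([ 1.08622079e+00,  1.16479425e-01,  1.44220120e+00, -4.39273292e-06,
        1.58397968e+00, -3.78258069e-02]), 'joint_velocities': array([-5.56662456e-05, -1.07753089e-03, -7.90170592e-04, -1.43885197e-03,
        6.94380628e-04, -2.84227644e-04]), 'joint_efforts': array([ 2.58324275e-03, -7.33669424e+01, -6.33787608e+01,  1.14841214e-04,
        5.27289289e-03,  1.74039650e-05]), 'tcp_pos': array([0.29157943, 0.60860778, 0.24160636]), 'ee_rot': array([-1.35733808e-04,  2.21521891e-01,  9.75155253e-01, -5.16285774e-04]), 'wrist_force': array([ 0.26643141, -0.38132389,  0.21042554]), 'moment': array([-0.06894003, -0.01044659, -0.01517025]), 'grip_force': 0.0, 'gripper_width': 0.08545837703049032} 0.011
```

View pics/scene_0.png

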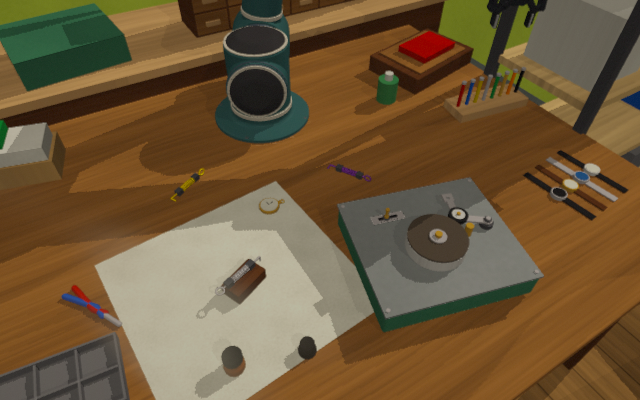

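View pics/top_0.png

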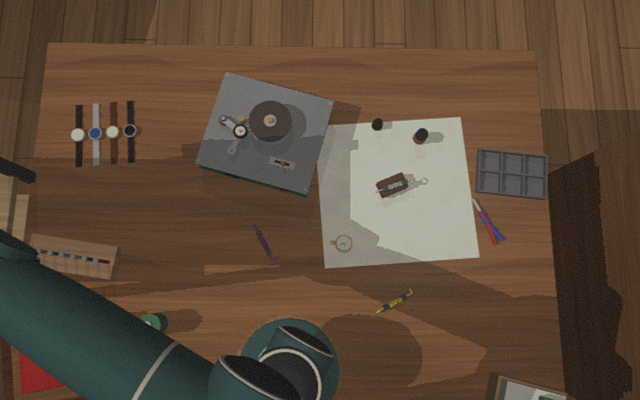

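The scene view shows the machine at about (440,245), the bare steel spring on its block at (240,278), the watch at (270,205), the jar at (232,360) and the loupe at (307,348). The top view shows the machine at (265,133), the spring at (400,184), the slot at (282,163) and the idler arm at (235,130). I'll zoom in on these.

```bash
python3 - <<'E'
from h import *
a=cv2.imread('pics/scene_0.png');b=cv2.imread('pics/top_0.png')
def c(im,u,v,w,h): return cv2.resize(im[v:v+h,u:u+w],(400,300),interpolation=cv2.INTER_CUBIC)
g=lambda im:cv2.convertScaleAbs(im,alpha=1.5,beta=10)
m=np.vstack([np.hstack([c(a,190,245,100,75),c(b,360,150,80,60)]),np.hstack([c(a,360,180,160,120),c(b,190,65,160,120)])])
cv2.imwrite('pics/m0.png',g(m))
d=load('top','0')
# deck corners from screws / casing top by mask guess
for uv in[(227,75),(332,101),(308,192),(199,162)]: print(plane(d,*uv,0.07).round(4))
E
```

```text
[0.8161 0.1898 0.07  ]
[ 0.7418 -0.1118  0.07  ]
[ 0.4761 -0.0465  0.07  ]
[0.5571 0.2556 0.07  ]
```

View pics/m0.png

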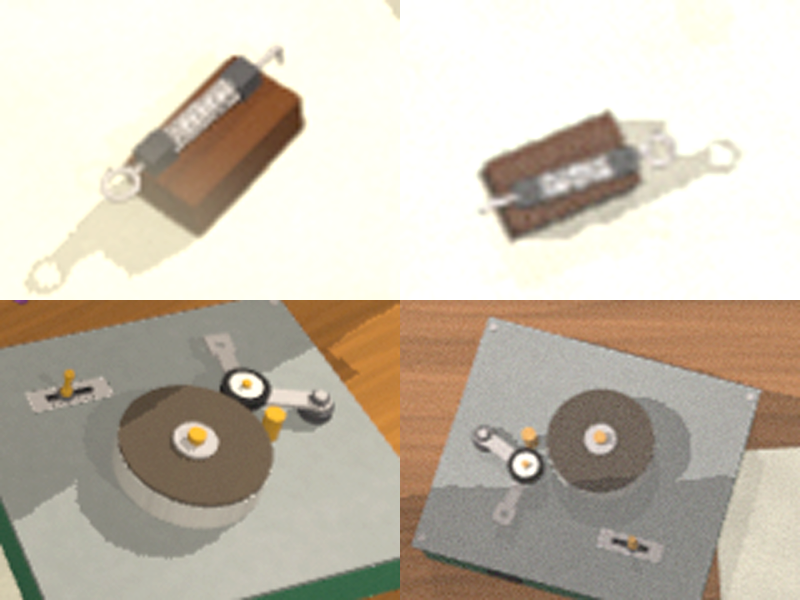

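The close-up shows the steel spring with its hook at about top px (377,192) and its loop at (412,180). The idler plate is near top px (232,150), and the brass post is near top px (283,161) and scene px (388,209). Next I'll measure these more precisely.

```bash
cat > fit.py <<'E'
from h import *
from scipy.optimize import least_squares
D={n:load(n,'0') for n in('scene','top')}
def m2w(p,x,y,z):
    c,s=np.cos(p[2]),np.sin(p[2]); return np.array([p[0]+c*x-s*y,p[1]+s*x+c*y,z])
def edges(n,p):
    d=D[n]; g=cv2.GaussianBlur(d['frame'],(0,0),0.8).astype(float); out=[]
    C=[(-.14,-.16),(-.14,.16),(.14,.16),(.14,-.16)]
    for i in range(4):
        A,B=np.array(C[i]),np.array(C[(i+1)%4]); pts=[]
        for f in np.linspace(.08,.92,40):
            q=A+(B-A)*f; u=proj(d,m2w(p,*q,.07)); u2=proj(d,m2w(p,*(q*1.001+(B-A)*.01),.07))
            t=proj(d,m2w(p,*(q+(B-A)*.05),.07))-u; t/=np.linalg.norm(t); nn=np.array([-t[1],t[0]])
            s=np.arange(-5,5.01,.25); P=u+s[:,None]*nn
            pr=np.stack([cv2.remap(g[:,:,k].astype(np.float32),P[:,:1].astype(np.float32),P[:,1:].astype(np.float32),1)[:,0] for k in range(3)],1)
            gr=np.linalg.norm(np.gradient(pr,axis=0),axis=1); k=gr.argmax()
            if gr[k]>4: pts.append((u+s[k]*nn,u,nn,f,i))
        out+=pts
    return out
if __name__=='__main__':
    p=np.array([.648,.072,-.249])
    for names in(['top'],['scene'],['top','scene']):
        q=p.copy()
        for it in range(4):
            obs=[(n,)+e for n in names for e in edges(n,q)]
            C=[(-.14,-.16),(-.14,.16),(.14,.16),(.14,-.16)]
            def res(v):
                o=[]
                for n,pt,u,nn,f,i in obs:
                    A,B=np.array(C[i]),np.array(C[(i+1)%4]); o.append((proj(D[n],m2w(v,*(A+(B-A)*f),.07))-pt)@nn)
                return o
            s=least_squares(res,q,loss='soft_l1',f_scale=.3); q=s.x
        rr=np.abs(res(q)); print(names,q.round(4),len(rr),np.median(rr))
    np.save('pose.npy',q)
    for n in D:
        d=D[n]; hsv=cv2.cvtColor(d['frame'],cv2.COLOR_RGB2HSV); f=d['frame'].astype(int)
        m=((hsv[:,:,0]>12)&(hsv[:,:,0]<30)&(hsv[:,:,1]>150)&(hsv[:,:,2]>90)).astype(np.uint8)
        k,_,st,ce=cv2.connectedComponentsWithStats(m)
        o=proj(D[n],m2w(q,0,0,.07))
        print(n,[(ce[i].round(2).tolist(),st[i].tolist()) for i in range(1,k) if np.linalg.norm(ce[i]-o)<75 and st[i,4]>2])
        for nm,x,y,z in[('nut',.023,-.009,.113),('pivot',-.002,.12,.09),('hole0',-.075,.06,.086),('hole.3',-.092,.0845,.086),('slot',-.075,-.0705,.07),('post',-.075,-.0705,.098)]: print(nm,proj(d,m2w(q,x,y,z)).round(2))
    print('slot world',m2w(q,-.075,-.0705,.07))
E
python3 fit.py
python3 - <<'E'
from h import *
a=cv2.imread('pics/scene_0.png');b=cv2.imread('pics/top_0.png')
def c(im,u,v,w,h): return cv2.resize(im[v:v+h,u:u+w],(400,300),interpolation=cv2.INTER_CUBIC)
g=lambda im:cv2.convertScaleAbs(im,alpha=1.5,beta=10)
m=np.vstack([np.hstack([c(a,430,190,40,30),c(b,215,135,40,30)]),np.hstack([c(a,370,200,40,30),c(b,262,148,40,30)])])
cv2.imwrite('pics/m1.png',g(m))
E
```

```text
['top'] [ 0.6481  0.0763 -0.2633] 159 0.744253321456883
['scene'] [ 0.6505  0.0717 -0.2639] 160 0.8088313839083882
['top', 'scene'] [ 0.6492  0.074  -0.263 ] 317 0.9643992418580941
scene [([386.86, 212.89], [385, 208, 5, 11, 35]), ([458.12, 212.88], [457, 212, 3, 3, 8]), ([469.01, 228.05], [466, 223, 8, 13, 75]), ([438.11, 233.86], [435, 231, 7, 7, 37])]
nut [438.89 232.97]
pivot [487.78 218.  ]
hole0 [444.75 200.28]
hole.3 [451.27 192.68]
slot [387.37 217.47]
post [388.98 208.47]
top []
nut [270.03 119.06]
pivot [223.41 118.08]
hole0 [236.47 148.55]
hole.3 [226.05 151.94]
slot [282.4  162.62]
post [281.88 159.91]
slot world [0.55843895 0.02543747 0.07      ]
```

View pics/m1.png

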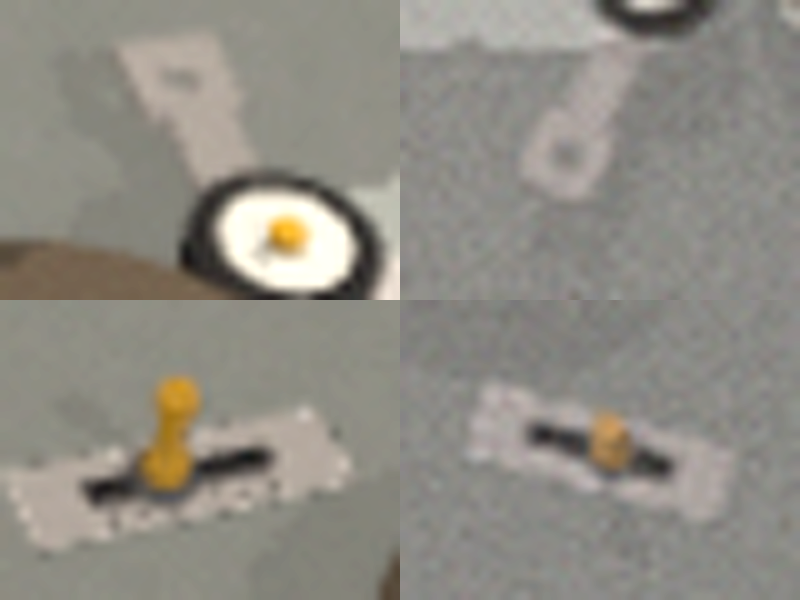

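The zoom shows the hole at scene (447.9,197.4) and top (231.05,150.05), so the arm is swung about 0.15 rad. The post head is at scene (387.6,208.8) and top (282.4,160.2), which puts it roughly 2–3 mm towards −y from slot middle. Next I'll triangulate the spring.

```bash
cat >> h.py <<'E'
def tri(ds,us):
    A=np.zeros((3,3));b=np.zeros(3)
    for d,u in zip(ds,us):
        c,w=ray(d,*u);P=np.eye(3)-np.outer(w,w);A+=P;b+=P@c
    return np.linalg.solve(A,b)
E
python3 - <<'E'
from h import *
s,t=load('scene','0'),load('top','0')
for n,a,b,z in[('loop',(219.9,290.1),(411.2,179.6),.037),('lblk',(228.4,281.6),(404.6,181.6),.037),('hblk',(250.1,263.6),(385,188),.037),('hook',(259.1,257.6),(376.6,191.6),.037),
 ('hole',(447.85,197.35),(231.05,150.05),.086),('post',(387.6,208.8),(282.4,160.2),.097)]:
    print(n,tri([s,t],[a,b]).round(4),'scene',plane(s,*a,z).round(4),'top',plane(t,*b,z).round(4))
E
```

```text
loop [ 0.5222 -0.3398  0.037 ] scene [ 0.5218 -0.3405  0.037 ] top [ 0.5224 -0.339   0.037 ]
lblk [ 0.5153 -0.3195  0.041 ] scene [ 0.5124 -0.3192  0.037 ] top [ 0.5164 -0.32    0.037 ]
hblk [ 0.4965 -0.2646  0.0381] scene [ 0.4952 -0.2653  0.037 ] top [ 0.4971 -0.2639  0.037 ]
hook [ 0.4873 -0.2414  0.0313] scene [ 0.4911 -0.2434  0.037 ] top [ 0.4864 -0.2399  0.037 ]
hole [0.5881 0.1659 0.0838] scene [0.5892 0.1633 0.086 ] top [0.5879 0.1661 0.086 ]
post [0.5575 0.0235 0.0972] scene [0.5571 0.0231 0.097 ] top [0.5579 0.0241 0.097 ]
```

Call:
arm_command --targets '[[[-0.41,-0.5,0,0,0,0],[-0.82,-1,0,0,0,0],[-0.82,-1,0,0,0,0]]]' --jaw 0.5 --force 40

```text
clock: 0.48
tcp_pos: [0.3289, 0.4557, 0.2422]
ee_rot: [0.0, 0.222, 0.975, -0.0]
wrist_force: [0.2, -0.0, -0.2]
gripper_width: 0.0427
grip_force: 0.0
```

Call:
arm_command --targets '[[[-0.41,-0.5,0,0,0,0],[-0.82,-1,0,0,0,0],[-0.82,-1,0,0,0,0]]]'

```text
clock: 0.85
tcp_pos: [0.3657, 0.3049, 0.2423]
ee_rot: [0.0, 0.222, 0.975, 0.0]
wrist_force: [0.8, 1.4, 0.1]
gripper_width: 0.0425
grip_force: 0.0
```

Call:
arm_command --targets '[[[-0.41,-0.5,0,0,0,0],[-0.82,-1,0,0,0,0],[-0.82,-1,0,0,0,0]]]'

```text
clock: 1.23
tcp_pos: [0.4025, 0.1541, 0.2423]
ee_rot: [0.0, 0.223, 0.975, -0.0]
wrist_force: [-0.6, 0.7, -0.7]
gripper_width: 0.0426
grip_force: 0.0
```

Call:
arm_command --targets '[[[-0.41,-0.5,0,0,0,0],[-0.82,-1,0,0,0,0],[-0.82,-1,0,0,0,0]]]'

```text
clock: 1.6
tcp_pos: [0.4393, 0.0032, 0.2421]
ee_rot: [-0.0, 0.223, 0.975, -0.0]
wrist_force: [1.1, 0.9, -1.1]
gripper_width: 0.0431
grip_force: 0.0
```

Call:
arm_command --targets '[[[-0.41,-0.5,0,0,0,0],[-0.82,-1,0,0,0,0],[-0.82,-1,0,0,0,0]]]'

```text
clock: 1.98
tcp_pos: [0.4761, -0.1477, 0.2418]
ee_rot: [-0.0, 0.223, 0.975, -0.0]
wrist_force: [1.2, 0.6, 0.2]
gripper_width: 0.043
grip_force: 0.0
```

Call:
arm_command --targets '[[[-0.41,-0.5,0.2,0,0,0.12],[-0.82,-1,0.5,0,0,0.24],[-0.82,-1,0.8,0,0,0.36],[-0.82,-1,1,0,0,0.48],[-0.82,-1,1,0,0,0.503],[-0.82,-1,1,0,0,0.503]]]'

```text
clock: 2.72
tcp_pos: [0.5128, -0.2957, 0.1218]
ee_rot: [-0.0, 0.58, 0.815, -0.0]
wrist_force: [0.8, -1.0, -0.2]
gripper_width: 0.0428
grip_force: 0.0
```

```bash
cat >> h.py <<'E'
from scipy.spatial.transform import Rotation as Ro
def cmd(pos,ang,quiet=0):
    s=r.state();w,x,y,z=s['ee_rot'];R=Ro.from_quat([x,y,z,w])
    a=np.radians(ang);T=Ro.from_matrix(np.array([[np.cos(a),np.sin(a),0],[np.sin(a),-np.cos(a),0],[0,0,-1.]]))
    sh=R.inv().apply(np.array(pos)-s['tcp_pos'])/.12; tu=(R.inv()*T).as_rotvec()/(np.pi/2)
    X=R.apply([1,0,0]); print('clk',s['clock'],'tcp',s['tcp_pos'].round(4),'ang',np.degrees(np.arctan2(X[1],X[0])).round(2),'F',s['wrist_force'].round(2),'M',s['moment'].round(2),'w',round(s['gripper_width'],4),'gf',round(s['grip_force'],1)); print('shift',sh.round(4),'turn',tu.round(4)); return sh
E
python3 -c "
from h import *
cmd([.5148,-.3187,.042],109.1)"
```

```text
clk 2.725 tcp [ 0.5128 -0.2957  0.1218] ang 109.14 F [ 0.83 -1.03 -0.19] M [0.01 0.04 0.03] w 0.0428 gf 0.0
shift [-0.1869 -0.047   0.6651] turn [-0.0003 -0.0004  0.0005]
```

Call:
arm_command --targets '[[[-0.187,-0.047,0.25,0,0,0],[-0.187,-0.047,0.5,0,0,0],[-0.187,-0.047,0.5,0,0,0]]]'

```text
clock: 3.1
tcp_pos: [0.5142, -0.3181, 0.0606]
ee_rot: [-0.002, 0.579, 0.815, -0.0]
wrist_force: [-0.1, -0.3, -1.2]
gripper_width: 0.0427
grip_force: 0.0
```

```bash
python3 - <<'E'
from h import *
a=snap('scene','1');b=snap('top','1')
cmd([.5148,-.3187,.042],109.1)
p=r.state()['tcp_pos']
for d in(a,b): print(proj(d,p).round(1),proj(d,p+[0,0,-.011]).round(1))
c=lambda d,u,v:cv2.resize(d['frame'][v:v+60,u:u+60,::-1],(400,400),interpolation=cv2.INTER_CUBIC)
cv2.imwrite('pics/m2.png',cv2.convertScaleAbs(np.hstack([c(a,200,245),c(b,370,150)]),alpha=1.5,beta=10))
E
```

```text
clk 3.2 tcp [ 0.5154 -0.3187  0.0635] ang 109.18 F [0.76 0.08 0.19] M [ 0.   -0.01  0.02] w 0.0429 gf 0.0
shift [ 0.0021 -0.0047  0.1796] turn [0.0003 0.0004 0.0009]
[227.4 274.7] [228.2 278.1]
[406.1 179.8] [405.3 180.7]
```

View pics/m2.png

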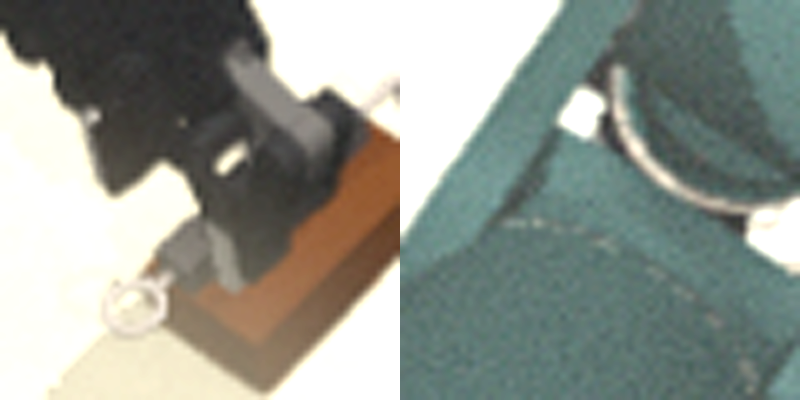

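The scene crop shows the loop block at crop (185,255), still visible beside the fingers at (230,265) and (320,145). I'll check this against the projections.

```bash
python3 - <<'E'
from h import *
a=load('scene','1');p=np.array([.5154,-.3187,.0635]);t=np.radians(109.18);X=np.array([np.cos(t),np.sin(t),0]);Y=np.array([np.sin(t),-np.cos(t),0])
for s in(-1,1):
  for k in(-.011,.011):
    for z in (-.011,):print(s,k,((proj(a,p+s*.0214*Y+k*X+[0,0,z])-[200,245])/.15).round(0),((proj(a,p+s*.0357*Y+k*X+[0,0,z])-[200,245])/.15).round(0))
for n,k in(('loop',-.0225),('lb',0),('hb',.056)):print(n,((proj(a,[*(p+k*X)[:2],.037])-[200,245])/.15).round(0),((proj(a,[*(p+k*X)[:2],.044])-[200,245])/.15).round(0))
E
```

```text
-1 -0.011 [108. 205.] [ 75. 178.]
-1 0.011 [166. 156.] [133. 130.]
1 -0.011 [211. 287.] [246. 315.]
1 0.011 [268. 236.] [303. 264.]
loop [136. 302.] [132. 289.]
lb [195. 251.] [192. 237.]
hb [335. 129.] [333. 115.]
```

Call:
arm_command --targets '[[[0,-0.004,0.08,0,0,0],[0,-0.004,0.165,0,0,0],[0,-0.004,0.165,0,0,0]]]'

```text
clock: 3.58
tcp_pos: [0.5142, -0.3186, 0.0416]
ee_rot: [-0.001, 0.58, 0.815, -0.0]
wrist_force: [-0.3, -0.4, -0.5]
gripper_width: 0.0426
grip_force: 0.0
```

Call:
arm_command --targets '[[[0,0,0,0,0,0],[0,0,0,0,0,0],[0,0,0,0,0,0],[0,0,0,0,0,0],[0,0,0,0,0,0]]]' --jaw 0 --force 40

```text
clock: 4.2
tcp_pos: [0.5148, -0.319, 0.043]
ee_rot: [0.0, 0.58, 0.815, 0.0]
wrist_force: [-1.2, 1.5, 5.2]
gripper_width: 0.0123
grip_force: 41.2
```

Call:
arm_command --targets '[[[0,0,-0.2,0,0,0],[0,0,-0.5,0,0,0],[0,0,-0.9,0,0,0],[0,0,-1,0,0,0],[0,0,-1,0,0,0]]]'

```text
clock: 4.82
tcp_pos: [0.5146, -0.3189, 0.1624]
ee_rot: [0.0, 0.58, 0.815, -0.0]
wrist_force: [0.4, -0.2, -1.4]
gripper_width: 0.0126
grip_force: 40.4
```

```bash
python3 - <<'E'
from h import *
a=snap('scene','2');b=snap('top','2')
cmd([.5148,-.3187,.16],109.1)
s=r.state();p=s['tcp_pos'];X=np.array([np.cos(np.radians(109.1)),np.sin(np.radians(109.1)),0])
u0=int(proj(a,p)[0])-40,int(proj(a,p)[1])-40; v0=int(proj(b,p)[0])-50,int(proj(b,p)[1])-40
for n,k in(('loop',-.0225),('lb',0),('hb',.056),('hook',.082)):
  q=p+k*X-[0,0,.006]; print(n,((proj(a,q)-u0)*5).round(0),((proj(b,q)-v0)*5).round(0))
c=lambda d,o:cv2.resize(d['frame'][o[1]:o[1]+80,o[0]:o[0]+80,::-1],(400,400),interpolation=cv2.INTER_CUBIC)
cv2.imwrite('pics/m3.png',cv2.convertScaleAbs(np.hstack([c(a,u0),c(b,v0)]),alpha=1.5,beta=10));print(u0,v0)
E
```

```text
clk 4.925 tcp [ 0.5141 -0.3186  0.1606] ang 109.13 F [-0.27  0.75 -1.21] M [-0.03 -0.    0.05] w 0.0128 gf 40.4
shift [-0.0031  0.0052  0.0051] turn [-0.0009 -0.0012  0.0003]
loop [156. 251.] [291. 193.]
lb [206. 211.] [251. 206.]
hb [323. 118.] [150. 240.]
hook [375.  77.] [103. 255.]
(179, 202) (363, 131)
```

View pics/m3.png

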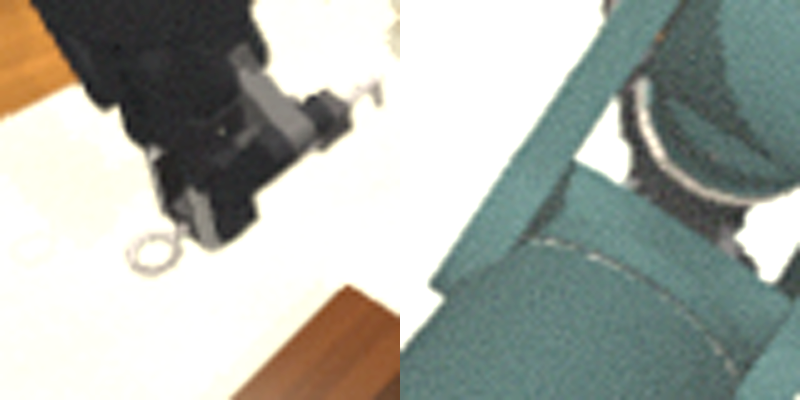

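The spring is held by the loop block: loop at crop (155,252) and hook at (372,88), both close to prediction with only slight sag. Now I'll carry it to the machine.

Call:
arm_command --targets '[[[0.3,0.15,0,0,0,0],[0.7,0.35,0,0,0,0],[1,0.5,0,0,0,0],[1,0.5,0,0,0,0]]]'

```text
clock: 5.42
tcp_pos: [0.5317, -0.1835, 0.1608]
ee_rot: [-0.001, 0.579, 0.816, -0.0]
wrist_force: [-0.0, 0.5, -1.6]
gripper_width: 0.0126
grip_force: 40.4
```

Call:
arm_command --targets '[[[0.4,0.2,0,0,0,0],[0.8,0.4,0,0,0,0],[1,0.5,0,0,0,0],[1,0.5,0,0,0,0]]]'

```text
clock: 5.92
tcp_pos: [0.5491, -0.052, 0.1612]
ee_rot: [-0.001, 0.579, 0.815, -0.0]
wrist_force: [0.2, -0.1, -1.4]
gripper_width: 0.0128
grip_force: 40.4
```

```bash
python3 -c "
from h import *
cmd([.5709,.0844,.15],77.6)"
```

```text
clk 5.925 tcp [ 0.5491 -0.052   0.1612] ang 109.23 F [ 0.21 -0.14 -1.44] M [-0.04  0.02  0.  ] w 0.0128 gf 40.4
shift [1.0131 0.5457 0.0935] turn [-1.100e-03 -2.000e-04  3.515e-01]
```

Call:
arm_command --targets '[[[0.3,0.17,0,0,0,0.09],[0.6,0.34,0,0,0,0.18],[0.9,0.5,0.05,0,0,0.27],[1,0.546,0.09,0,0,0.351],[1,0.546,0.09,0,0,0.351],[1,0.546,0.09,0,0,0.351]]]'

```text
clock: 6.68
tcp_pos: [0.5719, 0.0807, 0.1514]
ee_rot: [-0.0, 0.779, 0.627, -0.0]
wrist_force: [0.1, -0.8, -0.9]
gripper_width: 0.013
grip_force: 40.4
```

```bash
cat > look.py <<'E'
import sys
from h import *
tag=sys.argv[1]; ang=float(sys.argv[2]); hz=float(sys.argv[3]) if len(sys.argv)>3 else .006
a=snap('scene',tag);b=snap('top',tag)
s=r.state();p=s['tcp_pos'];cmd(p,ang)
X=np.array([np.cos(np.radians(ang)),np.sin(np.radians(ang)),0])
o=[(425,175),(205,125)]
for n,q in(('hook',p+.082*X-[0,0,hz]),('tip',p+.082*X-[0,0,hz+.015]),('hole',np.array([.5885,.1645,.086])),('loop',p-.0225*X-[0,0,hz])):
  print(n,q.round(4),proj(a,q).round(2),((proj(a,q)-o[0]+.5)*8).round(0),proj(b,q).round(2),((proj(b,q)-o[1]+.5)*8).round(0))
c=lambda d,o:cv2.resize(d['frame'][o[1]:o[1]+50,o[0]:o[0]+50,::-1],(400,400),interpolation=cv2.INTER_CUBIC)
cv2.imwrite(f'pics/l{tag}.png',cv2.convertScaleAbs(np.hstack([c(a,o[0]),c(b,o[1])]),alpha=1.5,beta=10))
E
python3 look.py 3 77.6
```

```text
clk 6.775 tcp [0.572  0.0809 0.1518] ang 77.58 F [ 0.49  0.26 -1.4 ] M [-0.11 -0.02 -0.02] w 0.0128 gf 40.4
shift [0. 0. 0.] turn [ 0.0001  0.0001 -0.0002]
hook [0.5896 0.161  0.1458] [453.37 177.71] [231.  26.] [229.49 142.87] [200. 147.]
tip [0.5896 0.161  0.1308] [451.76 182.93] [218.  67.] [230.39 144.58] [207. 161.]
hole [0.5885 0.1645 0.086 ] [448.06 196.94] [188. 180.] [231.64 149.84] [217. 203.]
loop [0.5672 0.0589 0.1458] [407.81 188.81] [-134.  114.] [268.22 151.62] [510. 217.]
```

View pics/l3.png

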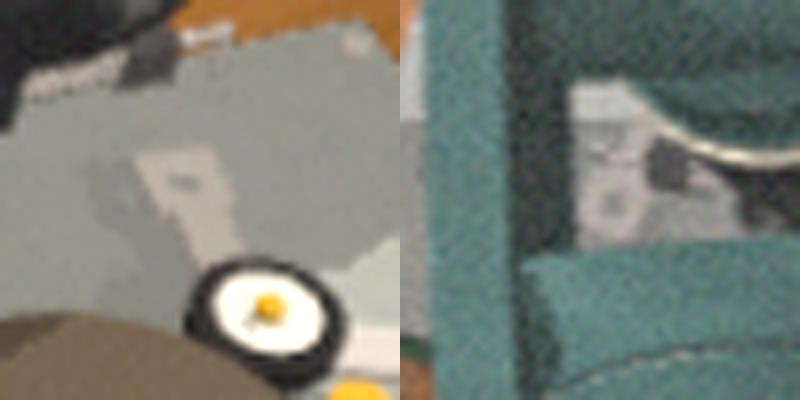

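The hook end is visible in both views: block at scene crop (152,55) and top crop (268,165), hole at scene (183,184) and top (214,203). I'll compare these with the predictions.

```bash
python3 - <<'E'
from h import *
a,b=load('scene','3'),load('top','3');p=np.array([.572,.0809,.1518]);t=np.radians(77.6);X=np.array([np.cos(t),np.sin(t),0])
oa,ob=(425,175),(205,125)
q=p+.056*X-[0,0,.006]
print('hb pred',((proj(a,q)-oa+.5)*8).round(0),((proj(b,q)-ob+.5)*8).round(0))
# dark centroid
for d,o,w in((a,oa,(12,3,25,13)),(b,ob,(30,14,40,26))):
    g=d['frame'].mean(2); x0,y0,x1,y1=w; s=g[o[1]+y0:o[1]+y1,o[0]+x0:o[0]+x1]; print(s.round(0).astype(int))
E
```

```text
hb pred [142.  47.] [277. 164.]
[[ 20  23  27  34  26  26  29  42  51  58  74  92  85]
 [ 24  29  28  21  24  43  49  48  49  52  84 125 114]
 [ 20  20  36  37  40  51  51  49  46  49  66 100  95]
 [ 41  62  72  74  51  49  47  47  40  42  54  73  79]
 [ 82 103  95  82  39  38  41  39  40  44  69  92  91]
 [ 98  95  93  57  40  37  42  38  39  52  84  93  92]
 [ 92  93  83  49  40  38  40  46  47  60  91  90  92]
 [ 75  80  66  47  48  51  60  69  71  72  91  91  92]
 [ 90  88  74  73  73  78  92  90  90  93  91  90  91]
 [ 92  91  91  92  92  92  92  92  91  92  93  92  91]]
[[108 106  91  64  45  46  33  36  35  40]
 [106 107 110  99  81  64  39  41  40  30]
 [110 107 106 124 118  91  65  47  42  45]
 [106  88  64  80  96 106  95  90  77  64]
 [100  71  50  56  55  72 105 128 137 106]
 [ 81  47  53  47  53  53  58  63  79  98]
 [ 81  54  51  48  47  52  82  70  48  43]
 [ 82  48  47  48  54  54  72  90  81  55]
 [ 90  53  48  49  49  54  89 101 102  91]
 [101  74  56  50  46  54  71  81  85  93]
 [109  98  86  86  79  68  75  73  76  83]
 [100  90  85  83  84  93  90  89  86  91]]
```

```bash
python3 - <<'E'
from h import *
a,b=load('scene','3'),load('top','3');p=np.array([.572,.0809,.1518]);t=np.radians(77.6);X=np.array([np.cos(t),np.sin(t),0])
q=tri([a,b],[(443.6,182),(238.3,145.4)]);print('hb',q.round(4),'rel',((q-p)@X).round(4),((q-p)@[X[1],-X[0],0]).round(4),(q-p)[2])
a,b=load('scene','2'),load('top','2')
for uv in [(178.5+155/5,201.5+252/5),(178.5+375/5,201.5+88/5)]: print(uv,[plane(a,*uv,z).round(4) for z in(.155,.151)])
c=lambda d,o:cv2.resize(d['frame'][o[1]:o[1]+20,o[0]:o[0]+32,::-1],(640,400),interpolation=cv2.INTER_CUBIC)
cv2.imwrite('pics/l3b.png',cv2.convertScaleAbs(c(load('scene','3'),(435,170)),alpha=1.8,beta=0))
E
```

```text
hb [0.5851 0.1389 0.1404] rel 0.0595 0.0003 -0.011398133427134666
(209.5, 251.9) [array([ 0.5207, -0.3407,  0.155 ]), array([ 0.5175, -0.3401,  0.151 ])]
(253.5, 219.1) [array([ 0.4911, -0.2438,  0.155 ]), array([ 0.4877, -0.2426,  0.151 ])]
```

View pics/l3b.png

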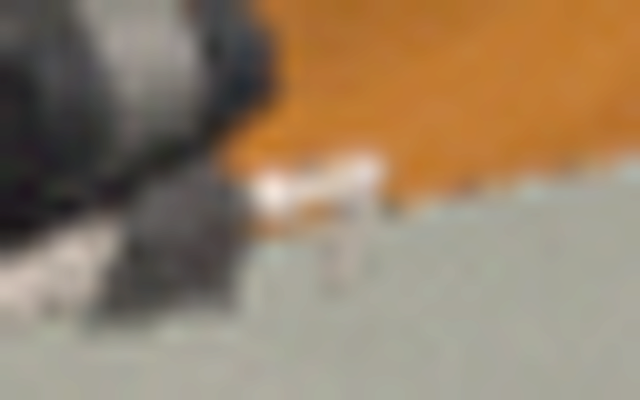

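The zoom shows the bend at scene (452.9,178.0) and the leg tip at (451.6,184.0). That matches prediction with about 2 mm of sag.

```bash
python3 - <<'E'
from h import *
a=load('scene','3')
for z in(.1458,.1438): print(plane(a,452.9,178.0,z).round(4), plane(a,451.6,183.6,z-.014).round(4))
print(proj(a,[.5896,.161,.1438]),proj(a,[.5896,.161,.1288]))
E
python3 - <<'E'
import sys; sys.path.insert(0,'.')
E
```

```text
[0.5898 0.1595 0.1458] [0.5916 0.1584 0.1318]
[0.5884 0.1614 0.1438] [0.5903 0.1602 0.1298]
[453.17138625 178.40795984] [451.57102145 183.61729035]
```

Call:
arm_command --targets '[[[0.026,-0.01,0.15,0,0,0],[0.026,-0.01,0.3,0,0,0],[0.026,-0.01,0.31,0,0,0],[0.026,-0.01,0.31,0,0,0]]]'

```text
clock: 7.28
tcp_pos: [0.5714, 0.0853, 0.1144]
ee_rot: [-0.0, 0.78, 0.626, -0.0]
wrist_force: [-0.1, -0.1, -0.9]
gripper_width: 0.0127
grip_force: 40.4
```

```bash
python3 - <<'E'
from h import *
a=snap('scene','4');b=snap('top','4');cmd([.5713,.0842,.1148],77.6)
p=r.state()['tcp_pos'];t=np.radians(77.6);X=np.array([np.cos(t),np.sin(t),0])
for d in(a,b):
  for k in(0,.015): print(proj(d,p+.082*X-[0,0,.008+k]).round(1),end=' ')
g=a['frame']; print(); print(g[180:206,438:460].mean(2).astype(int))
E
```

```text
clk 7.375 tcp [0.5716 0.0854 0.115 ] ang 77.55 F [-0.49 -0.49 -2.02] M [0.   0.   0.01] w 0.0126 gf 40.4
shift [-0.0102 -0.0007  0.0019] turn [ 0.0004 -0.0001 -0.0006]
[450.8 190.1] [449.2 195. ] [230.1 147.3] [231.  148.9] 
[[ 70  77  70  69  69  70  70  69  70  70  69  72  73  76  74  72  80  86
   92  90  91  90]
 [ 80  78  73  69  68  69  71  76  78  76  71  80  87  92  91  90  91  91
   91  91  92  91]
 [ 79  78  77  73  71  66  76  88  95  92  92  92  91  91  90  90  90  91
   93  91  91  91]
 [ 78  78  77  70  66  63  76  88  93  92  91  92  93  93  91  92  91  92
   92  93  90  90]
 [ 80  79  75  62  37  40  44  70  92  92  93  91  92  92  92  92  92  92
   93  92  91  92]
 [ 86  86  83  76  38  41  39  54  87  90  92  93  92  92  91  92  93  92
   93  92  91  92]
 [ 84  83  82  76  53  37  36  43  71  92  92  92  91  91  90  90  92  92
   91  91  91  92]
 [ 70  77  74  70  55  32  30  40  73  94  92  91  89  91  90  92  91  92
   90  92  92  92]
 [ 57  63  60  58  49  24  27  49  85  94  93  92  90  89  92  91  92  91
   92  91  92  93]
 [ 46  52  52  45  37  23  42  76  93 
[... 843 characters left out ...]
5  96 110 114 111 102  95  93
   94  94  94  92]
 [ 83  84  89  89  82  86 111 114 114 112 108 108 111 112 113 110 100  93
   94  94  94  92]
 [ 85  84  85  88  84  84  95 111 110 112 111 112 112 111 110 107  96  92
   93  92  95  93]
 [ 86  85  84  83  83  82  87 103 100 112 113 113 113 114 110 103  93  92
   93  93  92  91]
 [ 84  84  82  83  84  84  87  89  85  99 112 112 112 112 112 108  96  93
   92  92  92  91]
 [ 87  86  84  84  85  84  85  85  83  96 108 112 112 112 111 111 101  92
   93  92  91  92]
 [ 92  93  86  85  84  84  83  84  83  85  98 112 113 112 111 109 104  95
   92  91  93  91]
 [ 91  93  91  86  84  83  84  84  84  83  97 111 111 112 112 111 110  99
   93  92  92  93]]
```

```bash
python3 - <<'E'
from h import *
b=load('top','4')
print('cols 224..244 rows 139..156');print(cv2.GaussianBlur(b['frame'],(0,0),.5)[139:157,224:245].mean(2).astype(int))
b=load('top','0');print(cv2.GaussianBlur(b['frame'],(0,0),.5)[144:157,224:240].mean(2).astype(int))
E
```

```text
cols 224..244 rows 139..156
[[ 33  40  41  42  44  40  38  42  39  41  36  41  39  40  41  40  42  42
   38  41  40]
 [ 35  32  34  45  48  48  46  50  57  63  52  49  42  41  45  41  48  50
   51  47  48]
 [ 33  29  36  57  63  69  70  79  83  96  84  64  49  45  43  47  51  52
   53  53  47]
 [ 38  29  41  75  87  89  87  88  96 106  97  81  63  52  42  44  52  51
   54  56  51]
 [ 33  34  44  78  90  91  90  91  99 108 108  98  86  67  52  40  40  42
   46  48  51]
 [ 34  33  40  76  90  90  90  93 103 109 109 108 102  87  68  52  42  43
   41  40  40]
 [ 31  35  41  75  90  94  97 100 106 108 111 109 104 101  93  78  61  48
   43  38  38]
 [ 34  32  39  75  92 103 106 103 104 106 110 105  89  84 102  99  84  70
   56  44  45]
 [ 32  33  36  71  96 105 108 104 101 107 109  96  79  64  71  86  98  91
   87  82  69]
 [ 39  38  38  68  97 103 107 106 107 111 107  89  72  54  52  55  69  88
  114 120 103]
 [ 38  36  43  74  99  99  88  78  85  95 101  93  71  52  52  51  52  63
   73  81  96]
 [ 36  32  43  79 101 107  94  85  89 100 106  89  58  48  48  50  55  73
   79  66  56]
 [ 3
[... 702 characters left out ...]
 105 103 102  87  80  80  79]
 [ 84  87  85  86  91 101 103 104 103 103 104  96  85  78  79  79]
 [ 88  87  84  88  97 105 102 101 100 103 101  97  88  80  78  78]
 [ 86  87  86  92 101 105  94  90  92  98 105 102  86  80  79  82]
 [ 82  84  85  97 103 101  89  81  86  97 105  99  84  79  78  80]
 [ 85  85  86  98 104 104  93  87  89  99 104  93  78  79  77  82]
 [ 84  85  86  96 101 104 101  98 100 103  99  85  77  80  83  84]
 [ 87  86  85  83  89  96  99 102 106 103  89  80  76  78  80  84]
 [ 86  86  85  82  84  85  92  96  99  94  86  80  77  79  82  85]
 [ 85  85  84  88  88  83  81  80  82  81  78  78  78  81  81  85]
 [ 87  86  87  89  83  80  81  80  82  83  80  77  78  79  84  85]]
```

Call:
arm_command --targets '[[[-0.01,0.002,0,0,0,0],[-0.01,0.002,0.025,0,0,0],[-0.01,0.002,0.05,0,0,0],[-0.01,0.002,0.067,0,0,0],[-0.01,0.002,0.067,0,0,0]]]'

```text
clock: 8.0
tcp_pos: [0.5713, 0.0841, 0.1062]
ee_rot: [-0.0, 0.78, 0.626, -0.0]
wrist_force: [-0.3, 0.4, -0.2]
gripper_width: 0.013
grip_force: 40.4
```

```bash
cat > feel.py <<'E'
import sys
from h import *
L=[]
for i in range(6):
    d=r.get_image('scene'); s=r.state(); L.append(np.r_[s['tcp_pos']*1000,s['wrist_force'],s['moment']*100])
L=np.array(L); print('tcp mm',L[:,:3].mean(0).round(2),'F',L[:,3:6].mean(0).round(2),'+-',(L[:,3:6].std(0)/6**.5).round(2),'M*100',L[:,6:].mean(0).round(1),'t',round(s['clock'],2),'w',round(s['gripper_width'],4))
if len(sys.argv)>1:
    u,v,w,h=map(int,sys.argv[1:5]); print(d['frame'][v:v+h,u:u+w].mean(2).astype(int))
E
python3 feel.py 440 186 14 16
```

```text
tcp mm [571.38  84.12 106.5 ] F [ 0.01  0.05 -1.28] +- [0.12 0.09 0.22] M*100 [-4.3  0.1 -2.6] t 8.3 w 0.0127
[[ 83  81  71  77  92  92  93  92  91  92  91  92  91  89]
 [ 52  38  40  55  89  94  93  94  93  91  92  90  90  90]
 [ 61  40  40  46  71  96  94  94  94  93  93  92  91  91]
 [ 76  37  37  37  57  95  94  94  94  94  93  93  94  92]
 [ 71  50  32  29  53  93  93  92  92  93  93  93  94  94]
 [ 56  35  26  29  54  93  94  94  94  90  92  93  93  93]
 [ 45  26  24  44  75  92  98 104 100  95  99  95  93  94]
 [ 29  27  40  61  95  99 109 124 115 114 114 100  92  92]
 [ 29  41  50  62  96 113 106 107 100  93 103 109  94  92]
 [ 49  48  47  56  85  95  92 110  91  99 108 111 102  93]
 [ 41  39  41  61 104 105 101 107  92 104 113 113 103  95]
 [ 40  41  42  70 115 110  90  90  93  98 112 114 112 103]
 [ 39  41  46  78 114 113 105  99  98  95 111 113 111 102]
 [ 47  56  63  83 111 113 113 113 109 108 113 113 112 110]
 [ 69  89  83  85  97 110 110 113 112 112 111 112 112 108]
 [ 83  83  84  83  86 103 100 110 113 113 113 114 112 103]]
```

Call:
arm_command --targets '[[[0,0,0.017,0,0,0],[0,0,0.033,0,0,0],[0,0,0.033,0,0,0]]]'

```text
clock: 8.68
tcp_pos: [0.5713, 0.0841, 0.1022]
ee_rot: [-0.0, 0.78, 0.626, -0.0]
wrist_force: [0.4, 0.5, -1.5]
gripper_width: 0.0127
grip_force: 40.4
```

```bash
python3 feel.py 440 186 14 16
```

```text
tcp mm [571.36  84.11 102.51] F [ 0.11 -0.23 -1.08] +- [0.17 0.14 0.11] M*100 [-3.6  1.9  1.4] t 8.97 w 0.0125
[[ 92  91  92  91  91  91  93  92  91  92  91  90  91  91]
 [ 86  86  86  90  94  94  94  94  94  92  91  91  90  90]
 [ 59  58  56  79  95  93  95  92  94  92  93  92  92  91]
 [ 47  39  42  55  89  94  94  94  95  94  93  93  94  94]
 [ 60  40  39  46  73  93  93  92  93  92  93  94  94  94]
 [ 61  35  35  41  70  92  92  93  93  93  92  93  93  94]
 [ 58  24  27  38  73  94  94  93  95  95  95  95  92  93]
 [ 48  22  28  53  88  92  96 102 108 105 103 100  93  93]
 [ 33  26  41  82 107  96 107 114 124 112 107 109  95  92]
 [ 32  42  56  87 116 116 112 111 105 101 108 112 102  92]
 [ 49  45  49  64 100 107  93  96  91 103 114 112 104  95]
 [ 48  40  41  72 114 110  92  88  93  99 111 113 111 102]
 [ 40  40  46  77 115 113 104  94  97  94 111 113 111 104]
 [ 39  40  49  83 111 114 113 112 108 108 112 112 113 111]
 [ 46  47  65  84  96 111 110 112 113 111 112 112 112 107]
 [ 67  68  84  83  86 104  99 111 112 113 112 113 111 104]]
```

Call:
arm_command --targets '[[[0,0,0.017,0,0,0],[0,0,0.033,0,0,0],[0,0,0.033,0,0,0]]]'

```text
clock: 9.35
tcp_pos: [0.5713, 0.0841, 0.0983]
ee_rot: [-0.0, 0.78, 0.626, -0.0]
wrist_force: [0.4, -0.3, -2.5]
gripper_width: 0.0126
grip_force: 40.4
```

```bash
python3 feel.py 440 186 14 16
```

```text
tcp mm [571.37  84.1   98.55] F [ 0.06 -0.25 -1.4 ] +- [0.15 0.14 0.1 ] M*100 [-4.2  1.5  1.1] t 9.65 w 0.0125
[[ 92  92  91  91  91  92  91  92  92  92  91  91  91  91]
 [ 93  92  93  92  92  94  94  94  93  93  91  90  90  92]
 [ 92  90  92  94  93  93  94  94  94  92  93  92  92  92]
 [ 81  71  78  94  95  94  95  94  93  94  93  93  92  93]
 [ 38  40  55  87  92  92  93  92  94  93  94  93  93  94]
 [ 43  41  48  70  91  92  92  94  94  94  92  92  95  93]
 [ 45  36  38  54  90  92  94  93  96  96  95  95  93  93]
 [ 46  32  29  46  85  98  99 101 102 103 104  99  93  93]
 [ 38  26  28  59  98 109 109 110 111 114 112 109  95  93]
 [ 39  26  46  88 114 112 105 109 114 116 114 111 102  93]
 [ 27  39  59 102 116 116 113 109 107 109 113 112 104  95]
 [ 42  50  57  87 110 107  92  81  86  99 112 113 110 102]
 [ 48  48  48  71 100 113 104  93  96  95 111 113 111 105]
 [ 40  40  48  83 112 114 114 112 109 108 112 113 113 109]
 [ 37  41  52  85  96 112 111 113 111 113 111 112 111 106]
 [ 47  51  66  84  86 104  99 111 113 112 112 113 110 103]]
```

Call:
arm_command --targets '[[[0,0,0.012,0,0,0],[0,0,0.025,0,0,0],[0,0,0.025,0,0,0]]]'

```text
clock: 10.02
tcp_pos: [0.5713, 0.0841, 0.0953]
ee_rot: [-0.0, 0.78, 0.626, -0.0]
wrist_force: [0.5, -0.3, -0.8]
gripper_width: 0.0125
grip_force: 40.4
```

```bash
python3 feel.py 440 186 14 16; python3 - <<'E'
from h import *
a=snap('scene','5');b=snap('top','5')
c=lambda d,o:cv2.resize(d['frame'][o[1]:o[1]+40,o[0]:o[0]+40,::-1],(400,400),interpolation=cv2.INTER_CUBIC)
cv2.imwrite('pics/l5.png',cv2.convertScaleAbs(np.hstack([c(a,(425,180)),c(b,(215,130))]),alpha=1.8))
E
```

```text
tcp mm [571.36  84.11  95.54] F [ 0.1   0.14 -1.07] +- [0.18 0.24 0.27] M*100 [-2.   3.   1.3] t 10.32 w 0.0125
[[ 91  92  91  92  91  92  92  93  93  92  92  91  92  91]
 [ 92  92  92  94  92  94  94  94  93  92  92  91  92  91]
 [ 93  93  94  95  96  95  94  95  95  93  93  92  93  93]
 [ 91  90  93  94  94  94  94  94  94  94  93  94  92  92]
 [ 82  75  88  94  93  92  93  93  94  93  94  93  95  93]
 [ 39  46  67  87  92  93  94  94  94  93  93  94  94  94]
 [ 41  42  50  73  93  93  94  95  96  97  96  93  94  95]
 [ 40  38  44  72  98  99  99  99 101 103 104 101  93  93]
 [ 40  32  38  70 108 109 112 112 113 113 113 109  94  93]
 [ 34  25  35  74 115 113 109 113 114 113 113 111 101  93]
 [ 27  30  51  90 116 113  99 114 114 109 114 113 106  95]
 [ 25  42  71 103 116 119 114 108 107 103 111 114 111 102]
 [ 42  48  54  84 112 114  99  89  96  97 110 113 111 104]
 [ 50  43  47  80 112 113 114 113 109 107 113 112 113 110]
 [ 42  40  50  76  96 110 110 113 112 112 112 112 111 108]
 [ 40  46  66  83  87 103 100 111 112 112 113 112 111 103]]
```

View pics/l5.png

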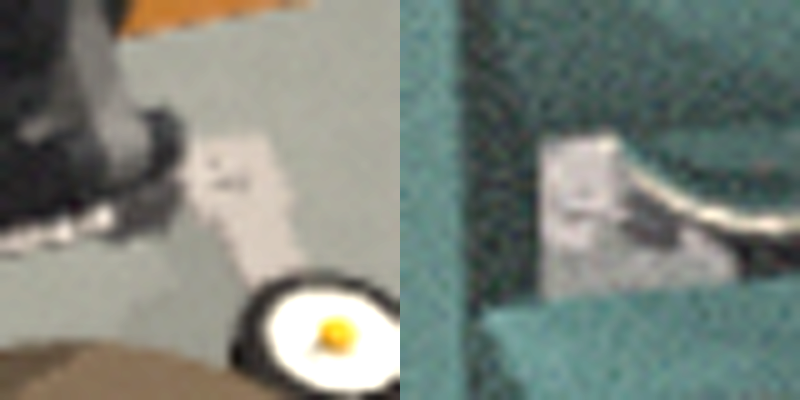

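The picture shows the hook's leg entering the hole at scene crop (230,178), with the hook block beside the plate and no contact force. Next I'll refine the post position and compute the pitch and stretch poses.

```bash
cat > goal.py <<'E'
from h import *
def goal(loop,hook,dz=.006,q=False):
    L,H=np.array(loop,float),np.array(hook,float);X=(H-L)/np.linalg.norm(H-L);Y=np.cross([0,0,-1],X);Y/=np.linalg.norm(Y);Z=np.cross(X,Y)
    tcp=L+.0225*X-dz*Z; s=r.state();w,x,y,z=s['ee_rot'];R=Ro.from_quat([x,y,z,w]);T=Ro.from_matrix(np.c_[X,Y,Z])
    print('len',np.linalg.norm(H-L).round(4),'tcp',tcp.round(4),'shift',(R.inv().apply(tcp-s['tcp_pos'])/.12).round(4),'turn',((R.inv()*T).as_rotvec()/(np.pi/2)).round(4))
def cur(dz=.006):
    s=r.state();w,x,y,z=s['ee_rot'];R=Ro.from_quat([x,y,z,w]);l=s['tcp_pos']+R.apply([-.0225,0,dz]);print('loop now',l.round(4),'F',s['wrist_force'].round(1),'t',s['clock']);return l
E
python3 - <<'E'
from goal import *
from fit import m2w
a,b=load('scene','0'),load('top','0')
for n,d,uv,z in(('head',a,(387.55,208.85),.095),('head',b,(282.3,160.1),.096),('cen',a,(386.86,212.89),.083),('foot',a,(386.35,217.55),.072)): print(n,plane(d,*uv,z).round(4))
print(a['frame'][205:221,380:394,0].astype(int)-a['frame'][205:221,380:394,2])
print(b['frame'][156:166,277:289,0].astype(int)-b['frame'][156:166,277:289,2])
for z in (.07,.098): print(proj(a,m2w([.6505,.0717,-.2639],-.075,-.0705,z)),proj(b,m2w([.6481,.0763,-.2633],-.075,-.0705,z)))
cur()
L=np.array([.5890,.1642,.088]);t=np.radians(77.6);X=np.array([np.cos(t),np.sin(t),0])
goal(np.r_[(L-.1045*np.cos(np.radians(8.4))*X)[:2],.1033],L)
E
```

```text
head [0.5558 0.0242 0.095 ]
head [0.5585 0.0244 0.096 ]
cen [0.5561 0.0239 0.083 ]
foot [0.5588 0.0222 0.072 ]
[[  8   8   8   6   6   8   7   7   8   8   7   7   7   7]
 [  7   7   7   7   8   7   8   6   6   7   7   8   7   7]
 [  6   6   8   6   7   8  20  29  28  15   6   9   8   7]
 [  8   7   6   7   7  21  69 106  99  49   7   8   7   6]
 [  8   8   7   7  10  38  95 103 105  75   9   8   7   6]
 [  8   6   6   8  11  34  92 103  99  75  14   8   7   7]
 [  7   7   8   8  10  27  81  93  80  47   7   8   7  10]
 [  6   7   8   8   8  19  83  85  63  16  10   9  10  13]
 [  7   7   8   7  11  32  85  81  43  13  15  14  14  15]
 [  7   9   9  10  20  54  81  83  50  17  14  14  13  12]
 [ 13  14  13  14  47  85  85  91  73  24  12   9   6   6]
 [ 15  13  13  15  61  92  86  97  82  23   2   3   3   3]
 [ 12  10   7  11  43  78  90  92  63   4   5   6   8   8]
 [  3   5   1   3  16  52  70  65  28   7  10  11  13  14]
 [  4   6   7   7   6   5   3   3   5  11  15  13  16  15]
 [  8  10  12  12  11   9   9   8  12  14  14  14  14  15]]
[[ 2  7  3  1 -1  0  4  4  3 -1  0  5]
 [ 3  6  7  2  2  3  3  3  1  0  6  2]
 [ 5  6  6  3  9  9  2  3  3  3  7  3]
 [ 4 12  6  6 22 39 33 12  5  4  4  4]
 [ 7  8  4  8 40 65 64 26  2  5  1  2]
 [ 5 -1  1  6 44 63 64 42  5  9  8  9]
 [ 5  0  6  1 43 55 44 35 12  5  6  6]
 [ 8  6  6  5 45 52 53 39 12  4  4  5]
 [ 7 10  2  7 16 34 43 25  7  2  3  4]
 [ 7  7  8  7  2  1  2  2  6  4  6  2]]
[386.88789434 218.26150928] [281.55743906 162.99265636]
[388.49025478 209.26184258] [281.01652083 160.28792891]
loop now [0.5665 0.0621 0.0896] F [ 0.1 -0.2 -1.3] t 10.425
len 0.1045 tcp [0.5718 0.0858 0.1059] shift [ 0.0147  0.0001 -0.0863] turn [-0.     -0.0936 -0.0007]
```

Call:
arm_command --targets '[[[0.004,0,-0.025,0,-0.025,0],[0.008,0,-0.05,0,-0.05,0],[0.012,0,-0.07,0,-0.075,0],[0.015,0,-0.086,0,-0.094,0],[0.015,0,-0.086,0,-0.094,0]]]'

```text
clock: 11.05
tcp_pos: [0.5718, 0.0864, 0.1058]
ee_rot: [0.046, 0.777, 0.625, -0.058]
wrist_force: [-1.0, -0.6, -2.0]
gripper_width: 0.0126
grip_force: 40.4
```

```bash
python3 feel.py 436 186 18 16; python3 - <<'E'
from goal import *
cur()
goal([.5590,.0290,.1040],[.5928,.1488,.088])
goal([.5580,.0232,.1040],[.5928,.1488,.088])
E
```

```text
tcp mm [571.7   85.86 105.76] F [-0.3  -0.32 -1.18] +- [0.14 0.15 0.27] M*100 [ 8.1 -2.5  0.9] t 11.35 w 0.0125
[[ 50  48  44  43  42  50  73  83  83  79  65  61  64  78  87  93  91  91]
 [ 56  52  38  36  38  48  72  97  97  93  66  50  45  49  71  91  90  91]
 [ 31  19  24  32  44  44  61  94  96  93  87  61  40  40  56  93  92  92]
 [ 21  21  25  25  40  41  46  64  75  75  70  47  36  36  56  93  94  94]
 [ 21  23  27  24  34  35  39  55  63  62  60  49  27  29  53  94  93  93]
 [ 22  22  24  25  29  25  34  47  53  51  51  39  26  39  65  93  95  94]
 [ 21  22  17  21  25  22  32  44  46  44  41  41  59  73  86  94  93  93]
 [ 17  20  20  20  22  26  30  32  34  47  64  83 102 104 104  99  93  94]
 [ 20  19  18  21  26  33  28  47  66  91 113 113 113 112 112 109  95  93]
 [ 18  19  20  22  21  30  51  90 114 112 110 113 115 114 114 113 102  93]
 [ 18  17  21  24  31  42  76 109 116 112  98 113 116 114 115 112 105  96]
 [ 26  27  32  40  49  48  56  87 117 115 115 110 107 107 111 114 110 101]
 [ 58  39  48  47  48  48  48  72 110 106 106  96  93  93 112 113 112 105]
 [ 92  48  41  40  41  41  42  72 112 114 114 114 109 107 113 114 114 111]
 [ 85  41  40  39  39  40  51  75  97 110 110 113 113 113 113 115 113 108]
 [ 62  41  38  41  40  45  63  84  86 104  99 111 115 114 114 113 111 103]]
loop now [0.5667 0.0631 0.1032] F [-0.2 -0.9 -1. ] t 11.35
len 0.1255 tcp [0.5653 0.0512 0.1071] shift [-0.2905  0.0098  0.0324] turn [0.0049 0.0125 0.0361]
len 0.1313 tcp [0.5642 0.0454 0.1072] shift [-0.3392  0.0112  0.0385] turn [0.0044 0.0161 0.0331]
```

Call:
arm_command --targets '[[[-0.05,0.002,0.005,0.001,0.002,0.006],[-0.1,0.003,0.011,0.002,0.004,0.012],[-0.15,0.005,0.016,0.003,0.006,0.018],[-0.2,0.007,0.022,0.004,0.008,0.025],[-0.25,0.008,0.028,0.005,0.01,0.031],[-0.29,0.01,0.032,0.005,0.0125,0.036],[-0.29,0.01,0.032,0.005,0.0125,0.036]]]'

```text
clock: 12.22
tcp_pos: [0.5653, 0.0515, 0.1072]
ee_rot: [0.038, 0.796, 0.602, -0.05]
wrist_force: [2.1, 7.5, -3.3]
gripper_width: 0.0127
grip_force: 40.4
```

```bash
python3 feel.py 434 190 18 16; python3 - <<'E'
from goal import *
l=cur()
goal([.5580,.0232,.1040],[.5928,.1488,.088])
a=snap('scene','6'); b=snap('top','6'); print(proj(a,l).round(2),proj(a,[.558,.0232,.098]).round(2)); d=a['frame'][200:220,372:402].astype(int); print(d.mean(2).astype(int)); print(d[:,:,0]-d[:,:,2])
E
```

```text
tcp mm [565.34  51.76 107.16] F [ 2.09  8.32 -3.  ] +- [0.17 0.27 0.13] M*100 [142.7 -33.6   2.9] t 12.53 w 0.0128
[[ 92  91  92  92  91  93  94  92  93  92  92  92  93  92  93  91  93  94]
 [ 91  91  92  91  92  91  91  92  91  93  93  93  93  93  94  93  94  92]
 [ 92  92  92  93  92  90  92  91  91  92  93  93  94  94  94  93  93  93]
 [ 91  93  92  91  91  92  91  90  92  93  94  95  96  96  95  94  95  95]
 [ 92  93  93  93  92  91  92  92  93  93  94  94  94  94  94  94  96  93]
 [ 92  93  92  93  91  92  91  92  92  92  92  93  95  95  94  94  94  94]
 [ 84  83  84  87  92  92  93  94  94  96  98  98 103 100  95  93  95  92]
 [ 55  52  49  67  93  93 100 104 105 106 112 113 112 111 104  94  92  92]
 [ 46  46  49  63  90 105 111 108 110 108 112 113 114 113 110  96  93  93]
 [ 49  49  47  54  71  99 111  98 105 101 110 113 112 112 113 103  96  94]
 [ 49  49  50  49  55  87 121 114 112 109 107 106 102 110 114 112 104  93]
 [ 47  50  49  50  55  88 118 103 101  94  86  92  94 102 113 113 109  95]
 [ 39  38  40  41  55  81  87 105 114 113 108 103 107 108 112 113 111 101]
 [ 41  39 
[... 4710 characters left out ...]
 19  58  87  89  52  17
   15  14  13  14  13  12  13  13  15  15  16  16]
 [  8   8   9   8  11  10  11  13  13  14  13  14  48  89  89  96  77  27
   14   9   9   4   3   1   4  12  15  15  15  15]
 [ 11  11  11  12  14  16  15  15  14  15  12  15  63  99  95 105  87  21
    3   5   3   6   5   3   8  12  15  14  15  15]
 [ 15  15  13  14  16  14  13  13  13  10   9  11  45  81  92  97  67   5
    6   8   8   9   9  11  12  15  15  16  14  15]
 [ 14  13  14  14  13  14   8   4   3   5   2   3  17  56  72  70  30   7
   11  11  14  15  14  15  14  13  15  14  15  14]
 [ 14  14  15  15  14  14  11   2   6   7   6   5   7   6   5   4   6  11
   14  13  16  15  13  14  14  12  14  12  10   6]]
```

The loop ring is centred at scene (390.9,206.0), right where predicted. The post head's top centre is about (387.7,208.9), which gives the post at roughly (0.558,0.0225). The spring pull reads about 8.6 N, consistent with a 21 mm stretch.

```bash
python3 -c "
from goal import *
goal([.5580,.0225,.1035],[.5928,.1488,.088])
goal([.5580,.0225,.0945],[.5928,.1488,.088])
goal([.5580,.0225,.0860],[.5928,.1488,.088])
"
```

```text
len 0.1319 tcp [0.5641 0.0447 0.1068] shift [-0.0591  0.0064  0.0101] turn [-0.0006  0.0056 -0.0036]
len 0.1312 tcp [0.564  0.0445 0.0994] shift [-0.0536  0.0065  0.0719] turn [-0.0005  0.0491 -0.0037]
len 0.131 tcp [0.564  0.0441 0.0923] shift [-0.0492  0.0065  0.1304] turn [-0.0004  0.0903 -0.0037]
```

Call:
arm_command --targets '[[[-0.03,0.003,0.003,0,0.002,-0.002],[-0.059,0.006,0.006,0,0.004,-0.004],[-0.059,0.006,0.006,0,0.004,-0.004]]]'

```text
clock: 13.0
tcp_pos: [0.5641, 0.0448, 0.1073]
ee_rot: [0.036, 0.794, 0.605, -0.048]
wrist_force: [2.3, 10.1, -3.9]
gripper_width: 0.0125
grip_force: 40.4
```

```bash
python3 feel.py; python3 - <<'E'
from goal import *
l=cur()
goal([.5580,.0225,.0945],[.5928,.1488,.088])
a=snap('scene','7'); print(proj(a,l).round(2)); d=a['frame'][203:215,380:396].astype(int); print(d.mean(2).astype(int)); print(d[:,:,0]-d[:,:,2])
E
```

```text
tcp mm [564.12  44.97 107.31] F [ 2.53  9.6  -3.36] +- [0.12 0.2  0.12] M*100 [173.  -42.7   0.6] t 13.3 w 0.0122
loop now [0.558  0.0228 0.104 ] F [ 2.7  9.3 -3.6] t 13.3
len 0.1312 tcp [0.564  0.0445 0.0994] shift [0.0032 0.0005 0.0662] turn [-0.0006  0.0448  0.0004]
[388.18 206.83]
[[ 84  82  82  81  80  87  90  91  92  93  90  87  64  23  38  46]
 [ 83  83  81  81  81  98 103 107 107 100  94  88  68  29  39  40]
 [ 84  85  84  85 100 102  88  84  89 103 107  96  87  62  59  35]
 [ 84  84  84  90 111  85  83  82  81  74  94 114 103 103  93  41]
 [ 83  84  84  92 110  97  86  87  87  83  91 111 105  87  64  50]
 [ 82  83  82  87 105 115 102 100  97  89  96 105 101  84  42  44]
 [ 86  84  83  82  86  99 114 118 107 108 113 104  86  84  65  56]
 [ 88  85  83  84  82  76  76  98 110 107  98  87  84  85  84  65]
 [ 85  90  83  82  82  77  66  68  70  77  83  83  81  88  91  85]
 [ 85  88  87  84  83  81  67  70  76  83  91  89  84 100 107 108]
 [ 82  84  85  90  86  75  67  70  76 103 113 113 113 113 111 108]
 [ 91  97  87  90  92  75  67  73  88 110 112 104 104 104  97  82]]
[[ 6  7  6  6  7  8  9 10  9  8  9  8  6  1  3  2]
 [ 7  8  7  7  9 12 14 12 14 13 10  8  5  1  1  4]
 [ 7  7  7  8 13 14 10  9 11 13 14 12  8  9  8  2]
 [ 7  7  7 11 14 10  7  7  6  7 12 16 14 14 13  4]
 [ 6  6  8 10 15 13 16 30 30 15  9 15 14 10  8  6]
 [ 7  6  7  8 13 18 36 71 78 36 11 13 12  6  2  4]
 [ 8  8  6  8  9 15 20 21 29 24 14 12 10  7  4  7]
 [ 8  7  8  6 11 30 58 38 24 21 14  9  7  7  8  7]
 [ 8  9  9  8 10 28 82 91 86 51  7  8  9  9  9  8]
 [ 8  7  8  9  7 21 85 92 70 18 10 10 10 12 13 13]
 [ 7  7  7  8 12 36 85 88 45 12 14 14 15 14 15 15]
 [ 9 10 10 12 20 56 88 89 51 18 14 13 14 13 14 12]]
```

The ring is centred at (388.0,206.8), which projects onto the head at (387.7,208.8), so it is aligned. Now I'll lower it.

Call:
arm_command --targets '[[[0.001,0,0.022,0,0.015,0],[0.002,0,0.044,0,0.03,0],[0.003,0,0.066,0,0.045,0],[0.003,0,0.066,0,0.045,0]]]'

```text
clock: 13.85
tcp_pos: [0.5639, 0.0442, 0.0994]
ee_rot: [0.014, 0.795, 0.606, -0.02]
wrist_force: [2.8, 9.7, -3.3]
gripper_width: 0.0125
grip_force: 40.4
```

```bash
python3 feel.py; python3 - <<'E'
from goal import *
l=cur()
goal([.5580,.0225,.0860],[.5928,.1488,.088])
a=snap('scene','8'); print(proj(a,l).round(2)); d=a['frame'][203:217,380:396].astype(int); print(d.mean(2).astype(int)); print(d[:,:,0]-d[:,:,2])
E
```

```text
tcp mm [563.98  44.34  99.53] F [ 2.44  9.7  -1.86] +- [0.14 0.24 0.2 ] M*100 [166.  -36.4   0.9] t 14.15 w 0.0125
loop now [0.558  0.0224 0.0947] F [ 1.9  8.9 -2.2] t 14.15
len 0.131 tcp [0.564  0.0441 0.0923] shift [0.0004 0.0001 0.0603] turn [-0.0005  0.0411  0.0003]
[387.5  209.96]
[[ 83  82  82  82  82  83  84  81  84  86  90  83  57  18  17  19]
 [ 83  83  82  82  83  82  84  83  83  84  83  78  53  22  27  26]
 [ 84  84  83  82  84  82  82  82  83  82  83  76  29  31  44  45]
 [ 84  84  84  83  80  86  90  88  87  82  82  74  31  35  44  49]
 [ 84  84  84  84  81  97 107  98  97  87  84  75  34  36  33  46]
 [ 84  83  83  91 100  89  84  79  86  95  98  87  72  64  42  47]
 [ 83  82  88 103  92  71  78  79  81  90 104 107 103  94  59  56]
 [ 84  82  89 106 102  78  75  85  83  83  87 110  72  55  47  70]
 [ 83  83  85  97 115  91  77  72  73  82  97 105  78  63  42  74]
 [ 82  83  83  85  96 112 103  93  93 101 112  92  81  89  52  83]
 [ 84  83  83  86  75  86 106 112 111 107 101  99 106 100  80  84]
 [ 90  97  88  90  91  78  66  70  80  91 102  96  97  95  87  65]
 [111 125
[... 364 characters left out ...]
   7   7   8   4   1   4   4]
 [  6   6   7   6  10  14  21  27  27  18   8   6   3   4   2   4]
 [  7   6   8  11  15  22  68  99  92  48  11  10   9   7   4   4]
 [  7   7   9  14  14  39  94 104  99  69  16  14  12  12   6   6]
 [  6   8  10  15  15  35  95 108 101  79  16  13   8   5   5   7]
 [  9   7   8  12  17  27  63  76  75  49  13  13  10   6   5   9]
 [  9   7   7   8  12  17  28  34  30  20  14  12   9  11   7   9]
 [  8   6   7   9  11  19  21  22  19  15  15  14  13  14  11   9]
 [  9   8  10  10  19  56  83  72  44  15  14  12  12  13  12   9]
 [ 13  14  13  13  49  89  91  97  78  28  12   8   7   5   2   2]
 [ 15  14  13  17  64  97  92 101  85  23   8   4   7   5   6   6]]
```

Call:
arm_command --targets '[[[0,0,0.022,0,0.014,0],[0,0,0.044,0,0.028,0],[0,0,0.062,0,0.041,0],[0,0,0.062,0,0.041,0]]]'

```text
clock: 14.7
tcp_pos: [0.5638, 0.0438, 0.092]
ee_rot: [-0.005, 0.795, 0.606, 0.006]
wrist_force: [2.5, 10.1, -1.2]
gripper_width: 0.013
grip_force: 40.4
```

```bash
python3 feel.py; python3 - <<'E'
from goal import *
l=cur()
goal([.5588,.0257,.0855],[.5928,.1488,.088])
a=snap('scene','9'); print(proj(a,l).round(2)); d=a['frame'][205:219,380:396].astype(int); print(d.mean(2).astype(int)); print(d[:,:,0]-d[:,:,2])
E
```

```text
tcp mm [563.92  43.98  92.23] F [ 2.46  9.73 -1.2 ] +- [0.14 0.17 0.25] M*100 [161.4 -36.2   4.7] t 15.0 w 0.0128
loop now [0.558  0.0224 0.0859] F [ 2.6  9.7 -1.2] t 15.0
len 0.1277 tcp [0.5648 0.0473 0.0919] shift [ 0.0279 -0.0006  0.0031] turn [-0.0005  0.0028  0.0006]
[386.99 212.81]
[[ 82  84  82  83  82  83  83  82  82  82  82  71  28  17  19  29]
 [ 85  84  85  83  82  84  83  84  82  81  78  67  19  20  24  42]
 [ 84  84  83  83  83  83  84  84  85  82  75  58  22  30  36  52]
 [ 84  82  82  82  82  82  81  78  83  82  72  53  25  44  48  63]
 [ 83  82  83  83  84  83  74  80  78  81  76  45  24  34  48  68]
 [ 83  83  85  87  94  95  72  79  76  75  73  55  46  46  45  69]
 [ 83  82  86  99  94  87  65  65  65  76  95  85  84  73  46  79]
 [ 84  83  90 102  80  80  65  67  70  90 116 100  97  82  51  80]
 [ 83  82  90 111  83  74  66  70  74  97 108 100  83  40  52  79]
 [ 91  95  91 113 108  90  75  77  87 104 112  96  93  61  60  82]
 [108 124 100  92 112 117  99  98 104 115  96  49  52  42  59  83]
 [102  99  91  60  66  92 110 112 111  98  39  19  19  20  48  86]
 [ 88  
[... 366 characters left out ...]
  49   6   5   3   4   2   8]
 [  7   8   7   8  11  36  99  99  99  75   8   3   0   3   4   9]
 [  7   7   8   8  15  34  93  98  95  70  13   5   6   5   6   7]
 [  7   8   8  13  14  30  83  85  78  43  12  11  12   8   4  10]
 [  8   8  10  13   9  22  85  84  63  18  15  13  12  11   7   8]
 [  7   6  11  15  13  36  87  87  46  11  15  14   9   6   6   8]
 [  8   9  11  14  16  36  65  76  46  13  15  12  13   8   5  10]
 [ 13  13  13  14  18  20  27  36  31  15  13   8   7   5   6  10]
 [ 13  14  13  13  39  33  20  21  19  14   5   3   3   4   7  10]
 [ 11  10   9  10  43  78  72  76  53   5   3   5  10  10  11  11]
 [  5   2   3   4  15  56  71  67  29   8  12  11  14  15  15  14]]
```

The loop is round the neck below the head with no added load. I'll ease it back onto the post.

Call:
arm_command --targets '[[[0.01,0,0,0,0,0],[0.02,0,0,0,0,0],[0.028,0,0,0,0,0],[0.028,0,0,0,0,0]]]'

```text
clock: 15.55
tcp_pos: [0.5648, 0.0472, 0.0923]
ee_rot: [-0.005, 0.795, 0.606, 0.006]
wrist_force: [2.2, 9.3, -2.0]
gripper_width: 0.0123
grip_force: 40.4
```

```bash
python3 feel.py
```

```text
tcp mm [564.79  47.19  92.26] F [ 1.84  8.48 -1.49] +- [0.2  0.19 0.17] M*100 [147.9 -31.3   5.6] t 15.85 w 0.0125
```

Call:
arm_command --targets '[[[0.008,0,0,0,0,0],[0.015,0,0,0,0,0],[0.015,0,0,0,0,0]]]'

```text
clock: 16.23
tcp_pos: [0.5652, 0.0483, 0.0922]
ee_rot: [-0.004, 0.795, 0.606, 0.005]
wrist_force: [0.8, 3.0, -0.8]
gripper_width: 0.0129
grip_force: 40.5
```

```bash
python3 feel.py
```

```text
tcp mm [565.18  48.34  92.15] F [-0.16  2.92 -0.36] +- [0.19 0.1  0.12] M*100 [47.4  0.9  3.6] t 16.52 w 0.0128
```

Call:
arm_command --targets '[[[0.004,0,0,0,0,0],[0.004,0,0,0,0,0]]]'

```text
clock: 16.77
tcp_pos: [0.5653, 0.0486, 0.0921]
ee_rot: [-0.004, 0.795, 0.606, 0.005]
wrist_force: [-1.4, -1.2, -0.2]
gripper_width: 0.013
grip_force: 40.6
```

Call:
arm_command --targets '[[[0,0,0,0,0,0],[0,0,0,0,0,0],[0,0,0,0,0,0],[0,0,0,0,0,0]]]' --jaw 0.35

```text
clock: 17.27
tcp_pos: [0.5654, 0.0489, 0.0921]
ee_rot: [-0.004, 0.795, 0.606, 0.005]
wrist_force: [0.4, 0.5, -0.3]
gripper_width: 0.0297
grip_force: 0.0
```

```bash
python3 feel.py
```

```text
tcp mm [565.35  48.91  92.11] F [-0.03  0.14 -0.03] +- [0.15 0.21 0.28] M*100 [0.4 0.  1.2] t 17.57 w 0.03
```

Released. Next I'll lift straight up and clear the view.

Call:
arm_command --targets '[[[0,0,-0.1,0,0,0],[0,0,-0.4,0,0,0],[0,0,-0.8,0,0,0],[0,0,-1,0,0,0],[0,0,-1,0,0,0]]]'

```text
clock: 18.2
tcp_pos: [0.5657, 0.0473, 0.215]
ee_rot: [-0.003, 0.795, 0.606, 0.007]
wrist_force: [0.6, -0.2, -0.0]
gripper_width: 0.0299
grip_force: 0.0
```

Call:
arm_command --targets '[[[-0.4,-0.4,-0.1,0,0,0],[-0.8,-0.8,-0.2,0,0,0],[-1,-1,-0.2,0,0,0],[-1,-1,-0.2,0,0,0]]]'

```text
clock: 18.7
tcp_pos: [0.4158, -0.0378, 0.2347]
ee_rot: [-0.004, 0.796, 0.605, 0.005]
wrist_force: [1.2, 0.3, 0.7]
gripper_width: 0.0294
grip_force: 0.0
```

```bash
python3 - <<'E'
from h import *
a=snap('scene','10');b=snap('top','10')
cmd(r.state()['tcp_pos'],77)
g=lambda im:cv2.convertScaleAbs(im,alpha=1.7)
c=lambda d,o,w,h,W,H:cv2.resize(d['frame'][o[1]:o[1]+h,o[0]:o[0]+w,::-1],(W,H),interpolation=cv2.INTER_CUBIC)
m=np.vstack([c(a,(370,185),100,40,800,320),np.hstack([c(b,(200,100),100,70,400,280),c(a,(180,185),160,112,400,280)])])
cv2.imwrite('pics/fin.png',g(m))
E
```

```text
clk 18.8 tcp [ 0.4174 -0.0369  0.2343] ang 74.59 F [0.44 0.49 0.07] M [-0.02 -0.    0.03] w 0.03 gf 0.0
shift [0. 0. 0.] turn [-0.0003 -0.0086 -0.0268]
```

View pics/fin.png

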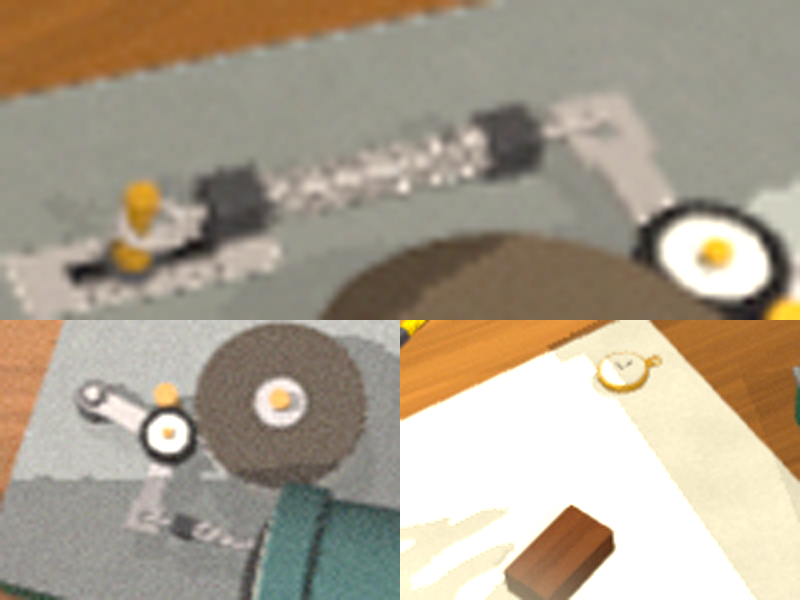

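The spring is stretched from the hole at crop (600,125) to the post at (140,215), with its loop below the head and the wheel against the drum and spindle. The robot is clear of everything, so I'm handing in.

```bash
python3 -c "
from workcell import r
print(r.finish_job())"
```

```text
the job is handed in; nothing more can be done
None
```

The spring is refitted and the job handed in at about 19 s: its leg is through the idler hole and its loop is on the post below the head. It alone holds the wheel home against the drum, the robot is clear, and the watch, jar and loupe were never touched.

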